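Key the label printer's interlock and hold its cover half open

TASK

The label printer's sprung cover has to be held half open so that a colleague can check the roller inside. With the cover still shut, take the flat-bladed service key out of its stand, push it fully home in the slot on the printer's side deck and let go of it; then lift the cover by its bar to 45 degrees and finish holding it there with the gripper, still, the key staying in its slot. The cover falls shut if let go, so do not let go at the end, and leave the cup, carton and stapler where they are.

Things in the scene. Friction and masses are not known exactly. Their poses are not given: they have to be found in the camera images.
- key: Service key, loose, 60 g, at the start upright in its stand. Origin: centre of the underside of its shoulder flange; z up along the handle, x along the blade's width, y through its thickness. Grey plastic handle 36 (x) by 14 (y) mm, reaching from the flange's top, 5 mm above the origin, to 45 mm above the origin; flange 46 by 22 by 5 mm; below the origin a steel blade 24 (x) by 4 (y) mm, 36 mm long (its last 6 mm only 16 by 3 mm). Works equally when turned half round about z.
- stand: Black block 70 (x) by 60 (y) by 42 (z) mm, fixed to the table, with an upright slot 30 by 8 mm, long side along x, through its middle, in which the key stands with its flange resting on the top. Origin: centre of its underside. It stands to the left or to the right of the printer.
- printer: Grey label printer, fixed, seen from the robot's side: front face (facing the robot, its -x) at x = -100 mm, back at x = +100 mm, y from -150 mm (side deck) to +94 mm. Origin: centre of the underside of its paper bay; z up. The side deck is 70 mm wide (y -150 to -80 mm), its flat top at z = 130 mm. The paper bay under the cover is open inside and holds a label roll.
- slot_mouth (a point): Centre of the mouth of the key slot, in the plane of the side deck's top, 130 mm above the table; axes as the printer. The slot is upright, 30 mm (x) by 8 mm (y) with a 2 mm chamfer, and 48 mm deep, so the key stops with its flange on the deck (key origin at this point).
- hinge_line (a point): Middle of the cover's hinge axis, fixed to the printer at its x = +80 mm, y = 0, z = 125 mm; axes as the printer. The hinge axis runs along y.
- cover (a joint): White hinged cover of the printer, with a flat grey pane in its middle: a panel 152 mm wide (y) and 10 mm thick, about 0.25 kg, reaching 181 mm forward from the hinge axis, its top level with the side deck when shut. The joint is its opening angle in rad: 0 shut and level, growing as its front edge rises; stop at 1.3. 45 degrees is 0.785. Weight and a light spring close it from any angle: it takes about 1 to 3 N at the bar to hold up.
- cover_bar (a point): Middle of the cover's lift bar: a round steel bar 10 mm thick and 104 mm long, along y, in the plane of the cover, 225 mm from the hinge axis, carried by two 8 mm rods at y = -48 and +48 mm, free between them (88 mm). 45 mm lies between it and the printer's front face when shut; 125 mm above the table when shut. Nothing is under or above it.
- cup: Bystander: clear cup, 80 mm wide, 110 mm tall. Origin: centre of its underside. On the printer's other side from the stand.
- carton: Bystander: small cardboard box 80 by 100 by 90 mm. Origin: centre of its underside.
- stapler: Bystander: black stapler 150 mm long, 36 mm wide, 46 mm tall. Origin: centre of its underside.
There are look-alikes about, which are no part of the job. Of the things like the key, leave any that is red; of the rest the larger one is meant.

How it is judged:
On the way:
1. the key is fully home in the slot and let go, with the cover still shut (horizontal distance between key and slot_mouth below 0.008 m and z of key in the frame of slot_mouth between -0.004 and 0.004 m and angle between key's own z axis and vertical below 0.12 rad and contact force between the fingers and key below 0.1 N and value of joint cover below 0.1 rad), for 0.2 s.
At the end, for the whole second after the job is handed in: The gripper holds the cover still at 45 degrees, within 6 degrees (0.68 to 0.89 rad), nothing else propping it; the key stands fully home in its slot (within 8 mm sideways, flange within 4 mm of the deck), not touched by the fingers; cup, carton and stapler are within 30 mm of where they were (horizontal distance between key and slot_mouth below 0.008 m and z of key in the frame of slot_mouth between -0.004 and 0.004 m and angle between key's own z axis and vertical below 0.12 rad and contact force between the fingers and key below 0.1 N and value of joint cover between 0.68 and 0.89 rad and velocity of joint cover between -0.05 and 0.05 rad/s and contact force between any of the fingers, the arm and cover above 0.4 N and contact force between each of key, cup, carton, stapler and cover below 0.2 N and distance of each of cup, carton, stapler from where it was at the start of the episode below 0.03 m); the arm keeps its last pose, push and grip.
It fails at once if the cover is lifted while the key is not home in the slot (value of joint cover above 0.2 rad and not (horizontal distance between key and slot_mouth below 0.008 m and z of key in the frame of slot_mouth between -0.004 and 0.004 m and angle between key's own z axis and vertical below 0.12 rad)).
It fails at once if a bystander is pushed away or tipped over (not (distance of each of cup, carton, stapler from where it was at the start of the episode below 0.03 m) or angle between any of cup, carton, stapler's own z axis and vertical above 0.4 rad).
It also fails if it takes over 59 s, if anything falls off the work surface, if the arm or the gripper's body presses on something with over 40 N, if the wrist force passes 120 N, or if a joint passes its speed limit or range.

ROBOT

A 7-joint arm with a two-finger parallel gripper is mounted at the origin on the work surface. World frame = base frame: x ahead of the robot, y to its left, z up, the work surface at z = 0. Lengths are in m, angles in rad, forces in N, time in s.
With the tool pointing down it reaches from about 0.425 to 0.875 m from the base axis. Payload 4.7 kg.
Tool frame: the origin (TCP) lies midway between the tips of the shut fingers; the grasp point (between the pads) lies 19 mm behind it; x points along the fingers, y is the direction in which the jaws open and shut, and the axes are right-handed (so a half turn about x gives the same grasp; the last joint's range is limited). The gripper opens to 87 mm and grips with 3 to 60 N. Pads are 19 mm wide; open, the fingers measure 117 mm over their backs; the gripper's body (75 mm by 190 mm) begins 51 mm behind the grasp point.
Start: joints at [1.255, 0.321, -0.07, 1.45, 0.023, 1.371, -0.057], TCP at [0.21, -0.615, 0.223] pointing down, gripper open.
Joint ranges: [-2.86, 2.86], [-0.3, 2.09], [-1.38, 1.24], [0.06, 2.45], [-1.56, 4.7], [0.09, 2.05], [-2.69, 2.69]. Speed limits (rad/s): [2.57, 2.57, 3.14, 3.14, 3.14, 3.14, 3.14].

INTERFACE

Orientations are given as a rotation vector (axis times angle).
In Python, from bench import ctrl gives the robot as it stands. The module is installed in compiled form; this text tells all that it offers.
- The arm moves only by the tool servo_tool, never from a script. Its arguments are lists of equal length, an entry for each row: "dp": the shift along the tool's x, y, z in units of 25 mm (1.0 is 25 mm), a list of three; "yaw": the turn about the tool's x in units of 6 degrees (1.0 is 6 degrees). A call has exactly 5 rows; each row shifts and turns the commanded pose from where the row before left it, along the tool's axes as they then stand; what a row does not reach is not made up. A row lasts 1/10 s, in which the tool goes at most 50 mm and 8.59 degrees, less where a joint would pass 70% of its speed; a pose out of reach is approached as far as the arm can. A call is refused whole if a number of a shift passes 1 or a number of a turn 1, either way. A call with a gripper value outside its range is refused whole. "fingers" is the opening, from 0 (shut) to 1 (fully open), set as the call begins (left out, the last holds). The fingers move at their own pace and stop on an object; "grip_force" is the grip in N (left out, the last holds). Time passes only in rows, so rows that do not move let the fingers close, or fill a call up. It gives the time, the measured TCP pose, the force and the opening at its end, in the units of the state.
- ctrl.get_state(): the state, without advancing time (a new reading comes with each control period).
- ctrl.get_image(name): name is "scene" or "top" or "wrist"; returns (picture, depth): 400x640x3 uint8, red, green, blue; 400x640 float32, m along the optical axis (not along the pixel's ray), 0 where there is no reading.
- ctrl.camera_info(name): a dict with "fx", "fy", "cx", "cy" (pixels), "distortion" ([k1, k2, p1, p2, k3] as OpenCV has them; the pictures are not rectified), "extrinsics" (4x4, takes a point from world to camera coordinates); the wrist camera has in their place "hand_eye" (4x4, takes a point from camera to tool coordinates, whose origin is the TCP and whose axes are the tool frame's). Camera axes: x right, y down, z forward; pixel columns grow to the right and rows downward; lengths in m; the calibration is good to about 2 mm. A picture is of the moment at which its call begins: read the wrist's pose just before it. camera_info takes no time and is no camera call.
- ctrl.close_job(): hands the job in, once; it reports no verdict.
Trained networks look in the newest picture that a camera, given by its name, has taken for a name from the list of things; names that differ only in an ending like _2 or _b are one class to them, and where a whole thing is asked for, a point or a joint stands for the part that bears it (a point fixed in the world has none). Each returns a list of dicts, best first, with "score" (0 to 1); they miss things now and then, are a little off and sometimes report something else, mostly with a low value. They report only what shows in the picture. A call takes as long as a camera call. They do not tell look-alikes from the thing itself.
- ctrl.search_frame(camera, label): "extent" ([left, top, right, bottom] in pixels, round what is visible of it).
- ctrl.cut_out(camera, label): "region" (400x640 bool, what is visible of it) and "extent" ([left, top, right, bottom] in pixels, round what is visible of it).
The state is a dict: "time": time; "joint_positions": joint angles; "qd": joint speeds; "joint_torque": joint torques, N m; "position": TCP position; "tool_rot": TCP orientation; "ft_force": force on the tool from outside, world axes, zero at the start; "torque": the same for the moment, N m; "grip_width": opening from 0.0 (shut) to 1.0 (fully open).
Only numpy, scipy, OpenCV 4.12 (cv2) and the standard library are available. Lean on these libraries where they do the work, as an engineer would, in place of code of your own. Each camera call takes 0.05 s, during which the arm holds its last target.

## Working session

There is one attempt and no reset: what is moved stays moved. The work goes in short steps, Python scripts to look and compute and a tool call to move; the robot and the scene stay as the last step left them, time stands still between calls to the robot, and variables do not carry over. Pictures are saved under pics/ and viewed, and the job is handed in when it is done.

Besides the shell and the picture viewer there is one more tool, called after ">>>" in YAML: its name, and indented under it one key for each argument. servo_tool: Moves the arm, as the interface text tells. Its arguments: {"type":"object","properties":{"dp":{"type":"array","items":{"type":"array","items":{"type":"number"}}},"yaw":{"type":"array","items":{"type":"number"}},"fingers":{"type":"number"},"grip_force":{"type":"number"}},"required":["dp","yaw"]}

```bash
mkdir -p pics; ls
cat > h.py <<'E'
import numpy as np, cv2
from bench import ctrl
from scipy.spatial.transform import Rotation as R
def T_tool(s=None):
    s=s or ctrl.get_state(); T=np.eye(4); T[:3,:3]=R.from_rotvec(s['tool_rot']).as_matrix(); T[:3,3]=s['position']; return T
def cam_T(name):
    ci=ctrl.camera_info(name)
    if name=='wrist': return T_tool()@np.array(ci['hand_eye'])
    return np.linalg.inv(np.array(ci['extrinsics']))
def K(name):
    ci=ctrl.camera_info(name); return np.array([[ci['fx'],0,ci['cx']],[0,ci['fy'],ci['cy']],[0,0,1]]),np.array(ci['distortion'])
def pts(name,uv,d,T):
    k,D=K(name); uv=np.asarray(uv,float).reshape(-1,1,2)
    n=cv2.undistortPoints(uv,k,D).reshape(-1,2); d=np.asarray(d).reshape(-1,1)
    P=np.hstack([n*d,d]); return P@T[:3,:3].T+T[:3,3]
def cloud(name,dep,T):
    v,u=np.mgrid[0:400,0:640]; uv=np.stack([u,v],-1).reshape(-1,2)
    return pts(name,uv,dep.reshape(-1),T).reshape(400,640,3)
def proj(name,P,T):
    k,D=K(name); Ti=np.linalg.inv(T); r,_=cv2.Rodrigues(Ti[:3,:3])
    return cv2.projectPoints(np.asarray(P,float).reshape(-1,1,3),r,Ti[:3,3],k,D)[0].reshape(-1,2)
def grab(name,tag):
    T=cam_T(name); im,d=ctrl.get_image(name); cv2.imwrite(f'pics/{tag}.png',cv2.cvtColor(im,cv2.COLOR_RGB2BGR)); np.savez(f'{tag}.npz',im=im,d=d,T=T); return im,d,T
E
python3 - <<'E'
from h import *
s=ctrl.get_state(); print({k:np.round(v,3) for k,v in s.items()})
for n in ['scene','top','wrist']:
    grab(n,n+'0'); print(n,ctrl.camera_info(n))
    for l in (['key','stand','printer','cover','cup','carton','stapler'] if n!='wrist' else []):
        print(n,l,[(round(a['score'],2),np.round(a['extent']).tolist()) for a in ctrl.search_frame(n,l)])
E
```

```text
pics
{'time': np.float64(0.0), 'joint_positions': array([ 1.255,  0.322, -0.07 ,  1.452,  0.023,  1.371, -0.057]), 'qd': array([-0.   , -0.001,  0.001,  0.001, -0.   , -0.002,  0.   ]), 'joint_torque': array([-0.0000e+00, -4.9129e+01, -4.0400e-01, -3.1253e+01, -6.4000e-02,
        4.4000e-02,  0.0000e+00]), 'position': array([ 0.21 , -0.614,  0.221]), 'tool_rot': array([ 2.043,  0.342, -2.044]), 'ft_force': array([ 0.082, -0.097, -0.382]), 'torque': array([ 0.023, -0.064, -0.017]), 'grip_width': np.float64(1.005)}
scene {'fx': 479.94604242247436, 'fy': 479.94604242247436, 'cx': 316.24873517910044, 'cy': 200.24460831108428, 'distortion': array([0.02690549, 0.        , 0.        , 0.        , 0.        ]), 'extrinsics': array([[-0.76240926,  0.64704867, -0.0077555 ,  0.40359286],
       [ 0.4367257 ,  0.50567055, -0.74402148, -0.15615566],
       [-0.47749638, -0.57063589, -0.66811069,  1.53021963],
       [ 0.        ,  0.        ,  0.        ,  1.        ]])}
scene key [(0.72, [419.0, 232.0, 430.0, 250.0]), (0.64, [423.0, 253.0, 448.0, 273.0]), (0.46, [463.0, 280.0, 481.0, 299.0]), (
[... 1105 characters left out ...]
]
top cup [(0.78, [395.0, 215.0, 423.0, 243.0])]
top carton [(0.82, [167.0, 159.0, 211.0, 196.0])]
top stapler [(0.89, [417.0, 168.0, 456.0, 204.0])]
wrist {'fx': 348.4652295573705, 'fy': 348.4652295573705, 'cx': 320.79042363648676, 'cy': 199.19435544088202, 'distortion': array([-0.07050153,  0.        ,  0.        ,  0.        ,  0.        ]), 'hand_eye': array([[ 1.89662103e-04, -2.78084591e-01,  9.60556570e-01,
        -1.62299291e-01],
       [ 9.99999981e-01,  1.43541131e-05, -1.93294646e-04,
         2.67533242e-04],
       [ 3.99643248e-05,  9.60556589e-01,  2.78084588e-01,
        -7.62443736e-02],
       [ 0.00000000e+00,  0.00000000e+00,  0.00000000e+00,
         1.00000000e+00]])}
```

Run:
```python
import cv2
a=cv2.imread('pics/scene0.png');b=cv2.imread('pics/top0.png')
cv2.imwrite('pics/key_s.png',cv2.resize(a[210:320,380:520],None,fx=5,fy=5,interpolation=cv2.INTER_CUBIC))
cv2.imwrite('pics/key_t.png',cv2.resize(b[210:290,160:290],None,fx=6,fy=6,interpolation=cv2.INTER_CUBIC))
```

```text
(no output)
```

View pics/scene0.png

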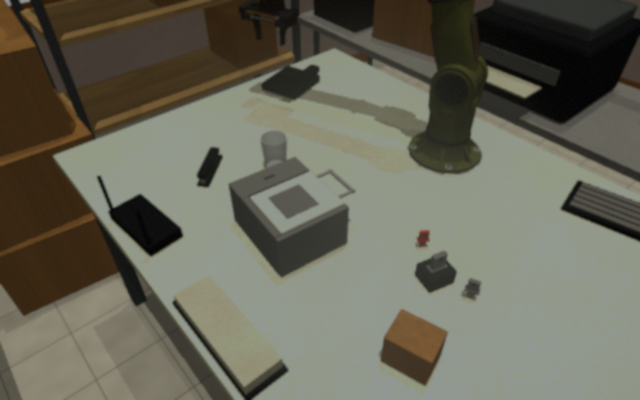

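View pics/top0.png

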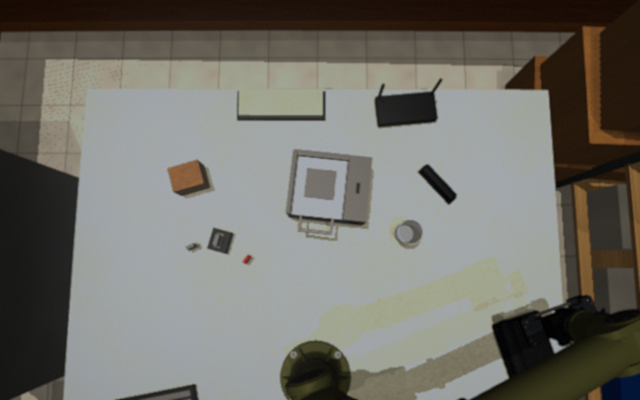

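```bash
sleep 1
```

```text
(no output)
```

View pics/key_s.png

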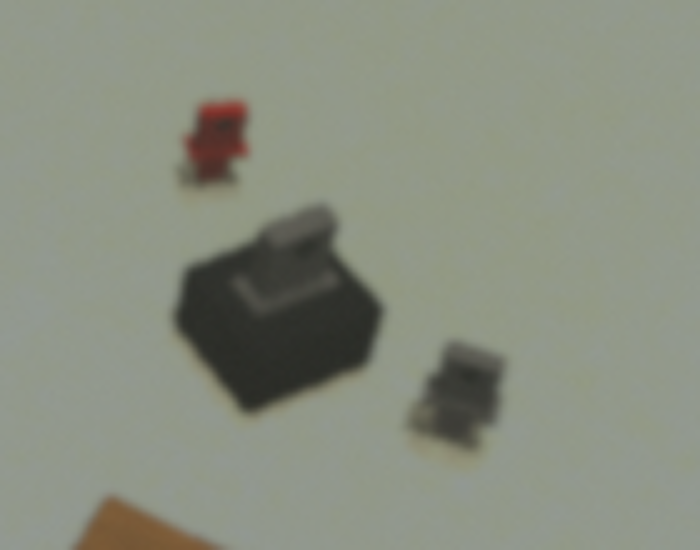

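View pics/key_t.png

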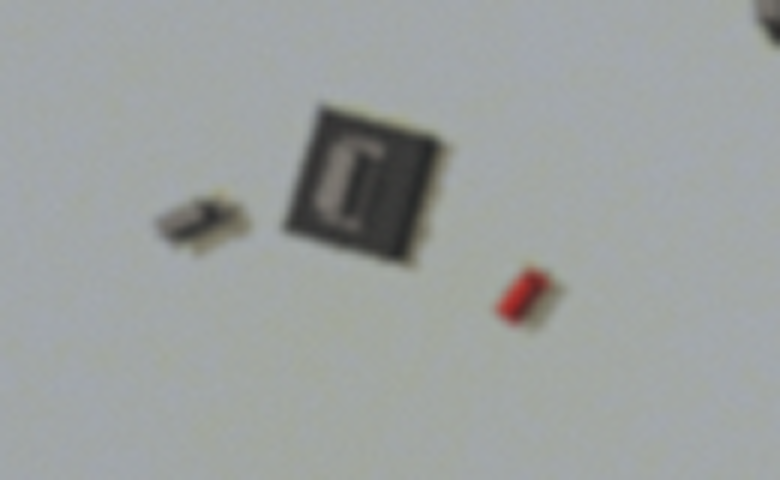

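The key-like things in the scene picture are a red one at (423,240), which must be left, a grey one standing in the black block at (437,267), and a small grey one on the table at (472,288). The crop shows that the one in the stand is the larger non-red one, so it is the key. In the top picture it is at (219,240). The bystanders are cup (409,233), carton (188,177) and stapler (437,184).

Run:
```python
from h import *
print(np.round(T_tool(),3))
for n in ['top','scene']:
    z=np.load(n+'0.npz'); C=cloud(n,z['d'],z['T']); v=z['d']>0
    # printer top: z .12-.14 in the region
    x,y,h=C[...,0],C[...,1],C[...,2]
    print(n,'table z',np.median(h[v&(abs(x-.5)<.05)&(abs(y-.2)<.02)]))
    m=v&(h>.11)&(h<.145)&(x>.3)&(x<.8)&(abs(y)<.25)
    P=C[m]; print('printer',len(P),P.min(0),P.max(0),np.median(P[:,2]))
    (c,wh,a)=cv2.minAreaRect(P[:,:2].astype(np.float32)); print(c,wh,a)
    m=v&(h>.03)&(h<.055)&(x>.25)&(x<.7)&(y>.1)&(y<.35)
    P=C[m]; print('stand',len(P),cv2.minAreaRect(P[:,:2].astype(np.float32)),np.median(P[:,2]),P.mean(0))
    m=v&(h>.065)&(h<.12)&(x>.25)&(x<.55)&(y>.1)&(y<.35)
    P=C[m]; print('key',len(P),len(P) and (cv2.minAreaRect(P[:,:2].astype(np.float32)),P.mean(0)))
    for nm,(u0,v0,u1,v1) in dict(cup=(395,215,423,243),carton=(167,159,211,196),stapler=(417,168,456,204)).items():
        if n=='top':
            q=C[v0:v1,u0:u1].reshape(-1,3); q=q[q[:,2]>.02]; print(nm,q.mean(0),q[:,2].max())
```

```text
[[ 0.     0.324 -0.946  0.21 ]
 [-0.    -0.946 -0.324 -0.615]
 [-1.     0.     0.     0.223]
 [ 0.     0.     0.     1.   ]]
top table z 9.046308348836796e-05
printer 5401 [ 0.44027254 -0.17334076  0.11036707] [0.70184819 0.0883983  0.1402943 ] 0.12986508776619976
(0.565704345703125, -0.039687156677246094) (0.24462755024433136, 0.25048717856407166) 83.98991394042969
stand 372 ((0.41240546107292175, 0.26901230216026306), (0.1466914713382721, 0.07317616790533066), 70.61627960205078) 0.04240759658450777 [0.42126636 0.29976633 0.04244254]
key 69 (((0.4250525236129761, 0.3070811927318573), (0.015312566421926022, 0.035843122750520706), 73.05706024169922), array([0.42473176, 0.305924  , 0.08398551]))
cup [ 0.45433593 -0.29362307  0.10080106] 1.480208117471188
carton [0.61979351 0.40174514 0.08929398] 1.480208117471188
stapler [ 0.60847099 -0.39283977  0.0661797 ] 1.480208117471188
scene table z -0.00034736871443930006
printer 6183 [ 0.43856755 -0.24647015  0.1100171 ] [0.70304515 0.09641615 0.13557588] 0.12926533716780475
(0.5619271397590637, -0.08298435807228088) (0.34761422872543335, 0.2511349320411682) 84.35177612304688
stand 666 ((0.4139154553413391, 0.2757244110107422), (0.14563797414302826, 0.07548318058252335), 70.3689193725586) 0.042043550649131234 [0.42766441 0.30538586 0.04199475]
key 165 (((0.4273701310157776, 0.3114832639694214), (0.01636509597301483, 0.036454346030950546), 75.39210510253906), array([0.43002349, 0.31328478, 0.08035917]))
```

```bash
cat >> h.py <<'E'
def plan(wps,T=None,mm=24.0,dy=5.5):
    """wps: list of (x,y,z,tooly_deg); straight segments; prints rows, 5 per call"""
    T=T_tool() if T is None else T.copy(); out=[]
    for x,y,z,a in wps:
        while True:
            e=T[:3,:3].T@(np.array([x,y,z])-T[:3,3]); cur=np.degrees(np.arctan2(T[1,1],T[0,1]))
            da=(a-cur+180)%360-180
            n=max(np.abs(e).max()*1e3/mm,abs(da)/dy)
            if np.abs(e).max()<4e-4 and abs(da)<.1: break
            n=max(1,np.ceil(n-1e-6)); d=np.round(e/n/0.025,2); w=np.round(-da/n/6,2)
            out.append((d.tolist(),float(w)))
            T[:3,3]+=T[:3,:3]@(d*0.025); T[:3,:3]=T[:3,:3]@R.from_rotvec([np.radians(w*6),0,0]).as_matrix()
    while len(out)%5: out.append(([0,0,0],0.0))
    for i in range(0,len(out),5):
        print('dp',[o[0] for o in out[i:i+5]],'yaw',[o[1] for o in out[i:i+5]])
    print('end',np.round(T[:3,3],4),'toolx z',T[2,0])
E
python3 - <<'E'
from h import *
z=np.load('top0.npz'); C=cloud('top',z['d'],z['T']); print(C[188,356:362]); 
T=T_tool(); e=T
plan([(0.50,-0.40,0.25,-30+0),(0.57,-0.14,0.26,84)])
E
```

```text
[[ 0.58055391 -0.12347093  0.12726507]
 [ 0.58817787 -0.13026381  0.08225555]
 [ 0.58824272 -0.13343007  0.08193715]
 [ 0.58073898 -0.13266429  0.12635972]
 [ 0.57961803 -0.13510121  0.13304887]
 [ 0.58017143 -0.13842275  0.12984061]]
dp [[-0.07, -0.29, -0.92], [-0.07, -0.25, -0.93], [-0.07, -0.2, -0.94], [-0.07, -0.16, -0.95], [-0.07, -0.11, -0.95]] yaw [-0.46, -0.46, -0.46, -0.46, -0.46]
dp [[-0.07, -0.07, -0.96], [-0.07, -0.02, -0.87], [-0.07, 0.02, -0.86], [-0.07, 0.06, -0.86], [-0.07, 0.09, -0.86]] yaw [-0.46, -0.41, -0.41, -0.41, -0.41]
dp [[-0.07, 0.13, -0.86], [-0.07, 0.17, -0.85], [-0.06, 0.2, -0.84], [-0.07, 0.24, -0.83], [-0.06, 0.28, -0.82]] yaw [-0.41, -0.41, -0.41, -0.41, -0.41]
dp [[-0.07, 0.31, -0.81], [-0.02, -0.13, -0.5], [-0.02, -0.09, -0.51], [-0.02, -0.04, -0.51], [-0.02, 0.01, -0.51]] yaw [-0.4, -0.9, -0.91, -0.9, -0.91]
dp [[-0.02, 0.06, -0.51], [-0.02, 0.11, -0.5], [-0.02, 0.16, -0.49], [-0.02, 0.2, -0.47], [-0.02, 0.24, -0.45]] yaw [-0.9, -0.91, -0.9, -0.91, -0.9]
dp [[-0.02, 0.29, -0.43], [-0.02, 0.33, -0.4], [-0.02, 0.36, -0.36], [-0.02, 0.39, -0.33], [-0.02, 0.42, -0.29]] yaw [-0.91, -0.9, -0.91, -0.9, -0.91]
dp [[-0.02, 0.45, -0.25], [-0.02, 0.47, -0.2], [-0.02, 0.49, -0.16], [-0.01, 0.5, -0.11], [-0.02, 0.51, -0.06]] yaw [-0.9, -0.91, -0.9, -0.91, -0.9]
dp [[-0.01, 0.51, -0.02], [-0.02, 0.5, 0.04], [0, 0, 0], [0, 0, 0], [0, 0, 0]] yaw [-0.91, -0.9, 0.0, 0.0, 0.0]
end [ 0.5701 -0.1401  0.2601] toolx z -0.9999999930801845
```

>>> servo_tool:
  dp:
    - [-0.07,-0.29,-0.92]
    - [-0.07,-0.25,-0.93]
    - [-0.07,-0.2,-0.94]
    - [-0.07,-0.16,-0.95]
    - [-0.07,-0.11,-0.95]
  yaw: [-0.46,-0.46,-0.46,-0.46,-0.46]

```text
time: 1.35
position: [0.3096, -0.5414, 0.2317]
tool_rot: [1.894, 0.561, -1.894]
ft_force: [-0.2, -0.9, 0.1]
grip_width: 0.999
```

>>> servo_tool:
  dp:
    - [-0.07,-0.07,-0.96]
    - [-0.07,-0.02,-0.87]
    - [-0.07,0.02,-0.86]
    - [-0.07,0.06,-0.86]
    - [-0.07,0.09,-0.86]
  yaw: [-0.46,-0.41,-0.41,-0.41,-0.41]

```text
time: 1.85
position: [0.3969, -0.4764, 0.2402]
tool_rot: [1.754, 0.735, -1.755]
ft_force: [-0.1, -0.8, 0.5]
grip_width: 0.999
```

>>> servo_tool:
  dp:
    - [-0.07,0.13,-0.86]
    - [-0.07,0.17,-0.85]
    - [-0.06,0.2,-0.84]
    - [-0.07,0.24,-0.83]
    - [-0.06,0.28,-0.82]
  yaw: [-0.41,-0.41,-0.41,-0.41,-0.41]

```text
time: 2.35
position: [0.484, -0.4118, 0.2485]
tool_rot: [1.61, 0.889, -1.61]
ft_force: [0.1, -1.1, 0.4]
grip_width: 0.995
```

>>> servo_tool:
  dp:
    - [-0.07,0.31,-0.81]
    - [-0.02,-0.13,-0.5]
    - [-0.02,-0.09,-0.51]
    - [-0.02,-0.04,-0.51]
    - [-0.02,0.01,-0.51]
  yaw: [-0.4,-0.9,-0.91,-0.9,-0.91]

```text
time: 2.85
position: [0.5141, -0.3491, 0.2521]
tool_rot: [1.311, 1.14, -1.311]
ft_force: [-0.6, 0.5, -0.0]
grip_width: 0.999
```

>>> servo_tool:
  dp:
    - [-0.02,0.06,-0.51]
    - [-0.02,0.11,-0.5]
    - [-0.02,0.16,-0.49]
    - [-0.02,0.2,-0.47]
    - [-0.02,0.24,-0.45]
  yaw: [-0.9,-0.91,-0.9,-0.91,-0.9]

```text
time: 3.35
position: [0.5307, -0.2873, 0.2547]
tool_rot: [0.959, 1.349, -0.959]
ft_force: [-0.0, 0.6, -0.2]
grip_width: 1.001
```

>>> servo_tool:
  dp:
    - [-0.02,0.29,-0.43]
    - [-0.02,0.33,-0.4]
    - [-0.02,0.36,-0.36]
    - [-0.02,0.39,-0.33]
    - [-0.02,0.42,-0.29]
  yaw: [-0.91,-0.9,-0.91,-0.9,-0.91]

```text
time: 3.85
position: [0.5472, -0.2253, 0.2572]
tool_rot: [0.596, 1.487, -0.596]
ft_force: [-0.2, 0.1, -0.6]
grip_width: 1.0
```

>>> servo_tool:
  dp:
    - [-0.02,0.45,-0.25]
    - [-0.02,0.47,-0.2]
    - [-0.02,0.49,-0.16]
    - [-0.01,0.5,-0.11]
    - [-0.02,0.51,-0.06]
  yaw: [-0.9,-0.91,-0.9,-0.91,-0.9]

```text
time: 4.35
position: [0.564, -0.1634, 0.2595]
tool_rot: [0.227, 1.559, -0.227]
ft_force: [-0.1, -0.4, 0.1]
grip_width: 0.999
```

>>> servo_tool:
  dp:
    - [-0.01,0.51,-0.02]
    - [-0.02,0.5,0.04]
    - [0,0,0]
    - [0,0,0]
    - [0,0,0]
  yaw: [-0.91,-0.9,0,0,0]

```text
time: 4.85
position: [0.57, -0.141, 0.2599]
tool_rot: [0.084, 1.569, -0.085]
ft_force: [-0.8, 0.2, 0.3]
grip_width: 1.001
```

Run:
```python
from h import *
s=ctrl.get_state(); print(s['time'],s['position'],s['joint_positions'],np.round(T_tool(s),3))
grab('wrist','w1')
```

```text
4.85 [ 0.57000226 -0.14102112  0.25994986] [ 0.81193718  0.23905861 -0.726353    1.53651479  0.16017474  1.4269143
  1.54044086] [[-0.     0.107  0.994  0.57 ]
 [-0.001  0.994 -0.107 -0.141]
 [-1.    -0.001 -0.     0.26 ]
 [ 0.     0.     0.     1.   ]]
```

View pics/w1.png

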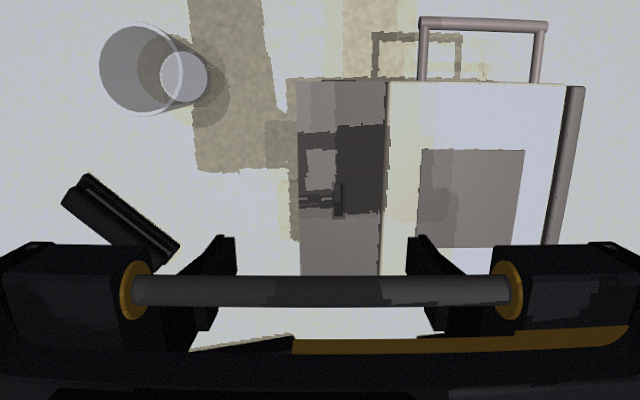

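Run:
```python
from h import *
z=np.load('w1.npz'); im=z['im']; C=cloud('wrist',z['d'],z['T'])
cv2.imwrite('pics/w1c.png',cv2.cvtColor(cv2.resize(im[60:290,280:420],None,fx=3.4,fy=2.6,interpolation=cv2.INTER_CUBIC),cv2.COLOR_RGB2BGR))
cv2.imwrite('pics/w1d.png',cv2.cvtColor(cv2.resize(im[175:225,315:365],None,fx=10,fy=10,interpolation=cv2.INTER_CUBIC),cv2.COLOR_RGB2BGR))
h=C[...,2]; sub=h[175:225,320:360]
m=(h<.12)&(h>0)
mm=np.zeros_like(m); mm[175:225,320:360]=m[175:225,320:360]
vs,us=np.nonzero(mm); print(len(us),us.min(),us.max(),vs.min(),vs.max(),us.mean(),vs.mean())
print('deck z',np.median(h[225:250,310:370]))
print(np.round(h[200,325:352],3))
print(np.round(h[178:224,338],3))
```

```text
242 334 342 184 213 337.56198347107437 198.39256198347107
deck z 0.13009988385835647
[0.13  0.13  0.131 0.129 0.13  0.13  0.131 0.129 0.127 0.082 0.082 0.082
 0.083 0.082 0.083 0.092 0.11  0.124 0.129 0.13  0.13  0.131 0.13  0.131
 0.13  0.13  0.131]
[0.131 0.131 0.129 0.128 0.128 0.129 0.083 0.083 0.083 0.084 0.083 0.082
 0.083 0.083 0.084 0.083 0.082 0.082 0.083 0.081 0.081 0.084 0.082 0.083
 0.082 0.088 0.09  0.095 0.097 0.1   0.103 0.106 0.111 0.113 0.117 0.119
 0.122 0.125 0.126 0.128 0.13  0.13  0.131 0.13  0.13  0.128]
```

View pics/w1d.png

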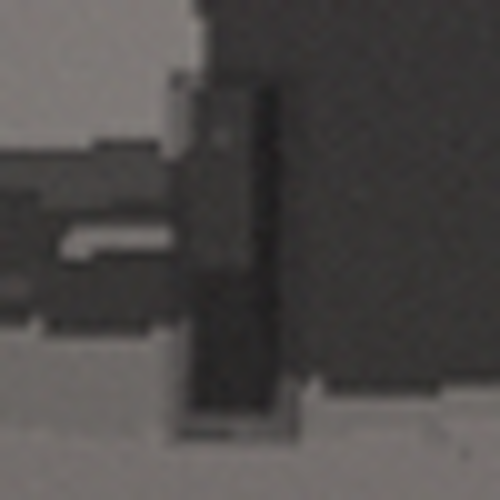

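View pics/w1c.png

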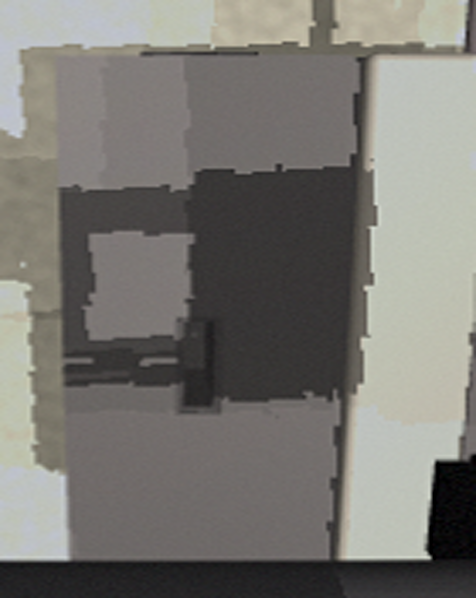

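Run:
```python
from h import *
z=np.load('w1.npz'); T=z['T']; C=cloud('wrist',z['d'],T); h=C[...,2]
k,D=K('wrist')
def onplane(uv,zz):
    d=pts('wrist',uv,np.ones(len(uv)),T)-T[:3,3]; return T[:3,3]+d*((zz-T[2,3])/d[:,2])[:,None]
sm=onplane([(337.9,200)],.13)[0]; print('slot',sm, onplane([(331.5,200),(344.5,200),(338,181.5),(338,218.5)],.13))
# front edge
F=[]
for u in list(range(305,383)):
    for v in range(60,120):
        if h[v,u]>.122 and h[v+1,u]>.122: F.append((u,v-.5)); break
P=onplane(F,.13); vx,vy,x0,y0=cv2.fitLine(P[:,:2].astype(np.float32),cv2.DIST_HUBER,0,1e-4,1e-4).ravel(); af=np.degrees(np.arctan2(vy,vx)); print('front',af,x0,y0)
F=[]
for v in range(100,265):
    for u in range(285,320):
        if h[v,u]>.122 and h[v,u+1]>.122: F.append((u-.5,v)); break
P=onplane(F,.13); vx,vy,x1,y1=cv2.fitLine(P[:,:2].astype(np.float32),cv2.DIST_HUBER,0,1e-4,1e-4).ravel(); asd=np.degrees(np.arctan2(vy,vx)); print('side',asd,x1,y1)
# bar
m=(h>.115)&(h<.136)&(np.mgrid[0:400,0:640][0]<40); m[:, :415]=0; m[:,552:]=0
m[30:]=0
P=C[m]; print('bar',len(P),cv2.minAreaRect(P[:,:2].astype(np.float32)),np.median(P[:,2]),P.mean(0))
# printer pose using yaw a: front line at x=-100, side at y=-150
for a in [-6.0,(af-90 if af>0 else af+90),asd]:
    ex=np.array([np.cos(np.radians(a)),np.sin(np.radians(a))]); ey=np.array([-ex[1],ex[0]])
    px=ex@[x0,y0]+.1; py=ey@[x1,y1]+.15; o=px*ex+py*ey
    print(a,'origin',o,'bar',o-.145*ex,'slot in printer',[ex@(sm[:2]-o),ey@(sm[:2]-o)])
# key from wide clouds: flange and handle fits
plan([(0.56,0.10,0.26,80),(0.43,0.308,0.22,73)])
```

```text
slot [ 0.58057082 -0.12741517  0.13      ] [[ 0.57997436 -0.13297418  0.13      ]
 [ 0.58118617 -0.12168038  0.13      ]
 [ 0.56407613 -0.12577922  0.13      ]
 [ 0.59759824 -0.12891953  0.13      ]]
front 84.04246 0.48165104 -0.11487508
side -5.975372 0.56235594 -0.16076207
bar 1552 ((0.4477992653846741, 0.0026350803673267365), (0.10490292310714722, 0.01072233822196722), 85.66734313964844) 0.1294070614817665 [ 0.44836111 -0.0028542   0.12915681]
-6.0 origin [ 0.59289407 -0.01314552] bar [0.4486884  0.00201111] slot in printer [np.float64(-0.0003113181968779604), np.float64(-0.11493180702830495)]
-5.9575424 origin [ 0.5928121  -0.01312579] bar [0.44859526 0.00192397] slot in printer [np.float64(-0.0003129281246912041), np.float64(-0.11494266379418318)]
-5.975372 origin [ 0.5928465  -0.01313406] bar [0.44863433 0.00196058] slot in printer [np.float64(-0.0003122260331524299), np.float64(-0.11493810474233694)]
dp [[-0.0, 0.95, -0.14], [-0.0, 0.95, -0.15], [-0.0, 0.95, -0.15], [-0.0, 0.95, -0.16], [-0.0, 0.95, -0.17]] yaw [0.06, 0.06, 0.07, 0.06, 0.07]
dp [[-0.0, 0.95, -0.18], [-0.0, 0.95, -0.18], [-0.0, 0.95, -0.19], [-0.0, 0.95, -0.19], [-0.01, 0.95, -0.2]] yaw [0.06, 0.07, 0.06, 0.07, 0.06]
dp [[0.2, 0.91, -0.82], [0.2, 0.9, -0.83], [0.2, 0.89, -0.85], [0.2, 0.87, -0.86], [0.2, 0.86, -0.88]] yaw [0.15, 0.15, 0.15, 0.14, 0.15]
dp [[0.2, 0.84, -0.89], [0.2, 0.83, -0.9], [0.2, 0.82, -0.91], [0, 0, 0], [0, 0, 0]] yaw [0.14, 0.15, 0.14, 0.0, 0.0]
end [0.4301 0.3079 0.22  ] toolx z -0.9999998492106619
```

>>> servo_tool:
  dp:
    - [0,0.95,-0.14]
    - [0,0.95,-0.15]
    - [0,0.95,-0.15]
    - [0,0.95,-0.16]
    - [0,0.95,-0.17]
  yaw: [0.06,0.06,0.07,0.06,0.07]

```text
time: 5.4
position: [0.5648, -0.0199, 0.2601]
tool_rot: [0.11, 1.568, -0.111]
ft_force: [-0.2, 0.4, -0.3]
grip_width: 1.005
```

>>> servo_tool:
  dp:
    - [0,0.95,-0.18]
    - [0,0.95,-0.18]
    - [0,0.95,-0.19]
    - [0,0.95,-0.19]
    - [-0.01,0.95,-0.2]
  yaw: [0.06,0.07,0.06,0.07,0.06]

```text
time: 5.9
position: [0.5597, 0.101, 0.2603]
tool_rot: [0.136, 1.566, -0.137]
ft_force: [-0.1, 0.1, -0.3]
grip_width: 0.997
```

>>> servo_tool:
  dp:
    - [0.2,0.91,-0.82]
    - [0.2,0.9,-0.83]
    - [0.2,0.89,-0.85]
    - [0.2,0.87,-0.86]
    - [0.2,0.86,-0.88]
  yaw: [0.15,0.15,0.15,0.14,0.15]

```text
time: 6.4
position: [0.4778, 0.2311, 0.2352]
tool_rot: [0.198, 1.561, -0.198]
ft_force: [1.3, -0.2, 0.4]
grip_width: 1.003
```

>>> servo_tool:
  dp:
    - [0.2,0.84,-0.89]
    - [0.2,0.83,-0.9]
    - [0.2,0.82,-0.91]
    - [0,0,0]
    - [0,0,0]
  yaw: [0.14,0.15,0.14,0,0]

```text
time: 6.9
position: [0.4293, 0.3085, 0.2203]
tool_rot: [0.23, 1.558, -0.231]
ft_force: [0.4, -1.0, 0.3]
grip_width: 1.002
```

Run:
```python
from h import *
s=ctrl.get_state(); print(s['time'],s['position'],s['joint_positions'])
im,d,T=grab('wrist','w2'); C=cloud('wrist',d,T); h=C[...,2]
near=(np.hypot(C[...,0]-.425,C[...,1]-.307)<.06)&(d>0)
for nm,a,b in [('handle top',.080,.095),('flange',.044,.052),('stand',.036,.0435)]:
    m=near&(h>a)&(h<b); P=C[m]; v,u=np.nonzero(m); print(nm,len(P),u.mean(),v.mean(),cv2.minAreaRect(P[:,:2].astype(np.float32)),np.median(P[:,2]),P.mean(0))
```

```text
6.9 [0.42926223 0.30850883 0.22026914] [ 0.25310376  0.15679948 -1.00491946  1.72685078  0.1368146   1.33257646
  0.49834736]
handle top 654 320.0045871559633 183.20336391437309 ((0.42540591955184937, 0.30863457918167114), (0.014264807105064392, 0.03641505911946297), 73.40851593017578) 0.08694486762283726 [0.42426656 0.30902336 0.08672613]
flange 405 319.91358024691357 168.69876543209875 ((0.42444318532943726, 0.31067001819610596), (0.05555780977010727, 0.06635349988937378), 75.8598403930664) 0.0471521972856756 [0.41942048 0.31027457 0.04707038]
stand 2971 319.99158532480646 171.0397172669135 ((0.42536893486976624, 0.3085026144981384), (0.06013157218694687, 0.07068394124507904), 74.77324676513672) 0.04212549147456629 [0.42281474 0.30930648 0.04208148]
```

View pics/w2.png

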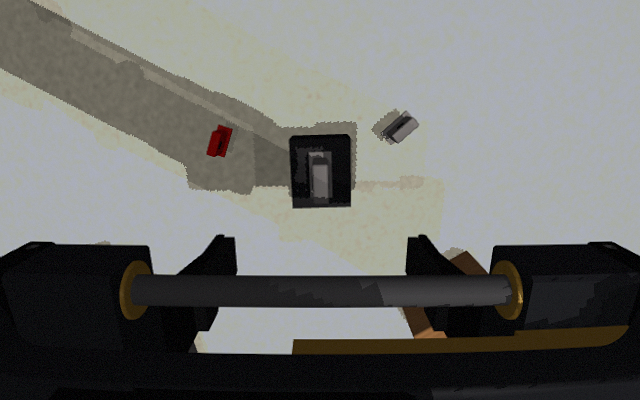

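The enlarged wrist view confirms the target. The larger grey key stands in the black stand at (320,183), the red one is at (219,140) and the small grey one at (402,126). I go down onto it now.

Run:
```python
from h import *
plan([(0.4254,0.3087,0.10,74),(0.4254,0.3087,0.052,74)])
```

```text
dp [[0.8, -0.0, -0.03], [0.8, -0.0, -0.03], [0.8, -0.0, -0.03], [0.8, -0.0, -0.03], [0.81, -0.0, -0.04]] yaw [-0.03, -0.03, -0.02, -0.03, -0.02]
dp [[0.8, -0.01, -0.03], [0.64, 0.0, -0.0], [0.64, 0.0, -0.0], [0.64, 0.0, -0.0], [0, 0, 0]] yaw [-0.03, 0.0, 0.0, 0.0, 0.0]
end [0.4255 0.3086 0.052 ] toolx z -0.999999568104056
```

>>> servo_tool:
  dp:
    - [0.8,0,-0.03]
    - [0.8,0,-0.03]
    - [0.8,0,-0.03]
    - [0.8,0,-0.03]
    - [0.81,0,-0.04]
  yaw: [-0.03,-0.03,-0.02,-0.03,-0.02]
  fingers: 0.5

```text
time: 7.45
position: [0.427, 0.3079, 0.1193]
tool_rot: [0.223, 1.558, -0.224]
ft_force: [0.9, 0.3, -0.8]
grip_width: 0.627
```

>>> servo_tool:
  dp:
    - [0.8,0,-0.03]
    - [0.64,0,0]
    - [0.64,0,0]
    - [0.64,0,0]
    - [0,0,0]
  yaw: [-0.03,0,0,0,0]

```text
time: 7.95
position: [0.4237, 0.3087, 0.0498]
tool_rot: [0.217, 1.563, -0.22]
ft_force: [-0.5, -0.6, 0.1]
grip_width: 0.502
```

Run:
```python
from h import *
s=ctrl.get_state(); T=T_tool(s);print(s['time'],s['position'],np.round(T,3).tolist(),np.degrees(np.arctan2(T[1,1],T[0,1])),s['ft_force'])
im,d,T=grab('wrist','w3')
```

```text
7.95 [0.4236539  0.30866499 0.04980296] [[-0.003, 0.275, 0.962, 0.424], [-0.002, 0.962, -0.275, 0.309], [-1.0, -0.003, -0.003, 0.05], [0.0, 0.0, 0.0, 1.0]] 74.06628229682319 [-0.45436611 -0.59374368  0.13810302]
```

View pics/w3.png

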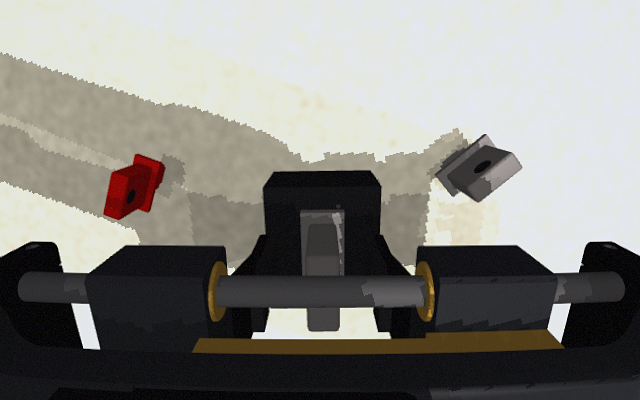

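>>> servo_tool:
  dp:
    - [-0.06,0,0.06]
    - [0,0,0]
    - [0,0,0]
    - [0,0,0]
    - [0,0,0]
  yaw: [0,0,0,0,0]
  fingers: 0
  grip_force: 25

```text
time: 8.5
position: [0.4263, 0.3096, 0.0538]
tool_rot: [0.218, 1.559, -0.218]
ft_force: [-0.5, 0.0, 2.4]
grip_width: 0.156
```

>>> servo_tool:
  dp:
    - [0,0,0]
    - [0,0,0]
    - [0,0,0]
    - [-0.3,0,0]
    - [-0.5,0,0]
  yaw: [0,0,0,0,0]

```text
time: 9.0
position: [0.4253, 0.3092, 0.0733]
tool_rot: [0.217, 1.562, -0.218]
ft_force: [0.9, -0.9, 1.3]
grip_width: 0.158
```

>>> servo_tool:
  dp:
    - [-0.9,0,0]
    - [-0.9,0,0]
    - [-0.9,0,0]
    - [-0.9,0,0]
    - [-0.9,0,0]
  yaw: [0,0,0,0,0]

```text
time: 9.5
position: [0.4259, 0.3098, 0.1877]
tool_rot: [0.218, 1.559, -0.217]
ft_force: [0.6, 0.0, 0.4]
grip_width: 0.154
```

>>> servo_tool:
  dp:
    - [-0.9,0,0]
    - [-0.9,0,0]
    - [-0.2,0,0]
    - [0,0,0]
    - [0,0,0]
  yaw: [0,0,0,0,0]

```text
time: 10.0
position: [0.4257, 0.3092, 0.2351]
tool_rot: [0.217, 1.561, -0.219]
ft_force: [0.2, -0.5, -1.2]
grip_width: 0.159
```

Run:
```python
from h import *
s=ctrl.get_state(); T=T_tool(s);print(s['time'],s['position'],s['grip_width'],np.degrees(np.arctan2(T[1,1],T[0,1])),s['ft_force'],s['joint_positions'])
im,d,T=grab('wrist','w4'); C=cloud('wrist',d,T)
Ct=(C-T_tool()[:3,3])@T_tool()[:3,:3]  # tool frame
grab('scene','s4')
m=(d>0)&(abs(Ct[...,1])<.03)&(abs(Ct[...,2])<.04)&(Ct[...,0]>-.04)&(Ct[...,0]<.03)
P=Ct[m]; print(len(P)); 
for a in np.arange(-.04,.03,.005):
    q=P[(P[:,0]>=a)&(P[:,0]<a+.005)]
    if len(q)>5: print(round(a,3),len(q),np.round(q.min(0),4),np.round(q.max(0),4))
```

```text
10.0 [0.42567098 0.30917373 0.2351248 ] 0.15908428588281756 74.10285622914643 [ 0.24204167 -0.48577857 -1.22669938] [ 0.26767304  0.14058267 -1.01800832  1.70945752  0.12213075  1.360831
  0.52170722]
4631
-0.04 277 [-0.04   -0.0161 -0.0157] [-0.035   0.0162  0.0086]
-0.035 1672 [-0.035  -0.0175 -0.019 ] [-0.03    0.0171  0.0172]
-0.03 417 [-0.03   -0.0171 -0.0192] [-0.025   0.0169 -0.0051]
-0.025 340 [-0.025  -0.0165 -0.0191] [-0.02    0.0163 -0.0083]
-0.02 290 [-0.02   -0.016  -0.0189] [-0.015   0.0157 -0.0083]
-0.015 262 [-0.015  -0.0158 -0.0189] [-0.01    0.0155 -0.0085]
-0.01 246 [-0.01   -0.016  -0.0189] [-0.005   0.0155 -0.0085]
-0.005 204 [-0.005  -0.0158 -0.0188] [-0.      0.0157 -0.0088]
-0.0 96 [ 0.     -0.0116 -0.0218] [ 0.0049  0.0112 -0.0084]
0.005 801 [ 0.0051 -0.0113 -0.0241] [ 0.0099  0.0108 -0.0066]
0.01 26 [ 0.01   -0.0108 -0.0234] [ 0.0113  0.0089 -0.023 ]
```

View pics/w4.png

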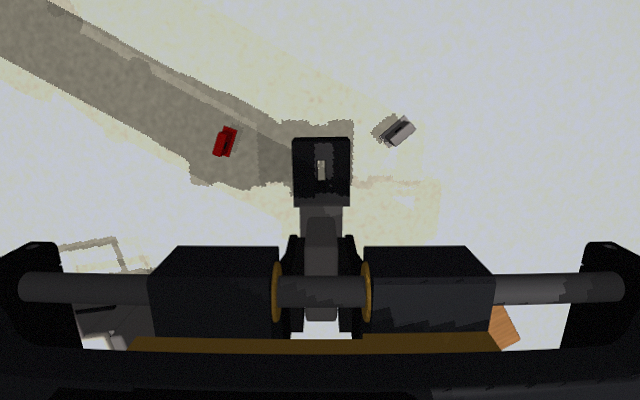

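View pics/s4.png

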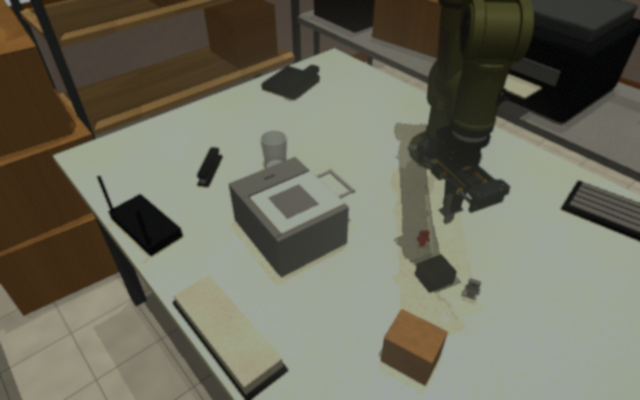

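Run:
```python
from h import *
plan([(0.5818,-0.1275,0.235,84.03),(0.5818,-0.1275,0.19,84.03)],mm=20)
```

```text
dp [[-0.0, -0.79, 0.57], [-0.0, -0.8, 0.56], [-0.0, -0.76, 0.52], [-0.0, -0.76, 0.52], [-0.0, -0.77, 0.51]] yaw [-0.09, -0.09, -0.08, -0.08, -0.08]
dp [[-0.0, -0.77, 0.5], [-0.0, -0.78, 0.5], [-0.0, -0.78, 0.49], [-0.0, -0.79, 0.48], [-0.0, -0.79, 0.48]] yaw [-0.08, -0.08, -0.08, -0.08, -0.08]
dp [[-0.0, -0.79, 0.47], [-0.0, -0.8, 0.46], [-0.0, -0.71, 0.41], [-0.0, -0.71, 0.4], [-0.0, -0.72, 0.39]] yaw [-0.08, -0.08, -0.07, -0.08, -0.07]
dp [[-0.0, -0.72, 0.39], [-0.0, -0.72, 0.38], [-0.0, -0.73, 0.38], [-0.0, -0.73, 0.37], [-0.0, -0.74, 0.37]] yaw [-0.08, -0.07, -0.08, -0.07, -0.08]
dp [[-0.0, -0.73, 0.36], [0.6, -0.0, 0.0], [0.6, -0.0, 0.0], [0.6, -0.0, 0.01], [0, 0, 0]] yaw [-0.07, -0.0, -0.0, -0.0, 0.0]
end [ 0.5819 -0.1275  0.1899] toolx z -0.9999976648214441
```

>>> servo_tool:
  dp:
    - [0,-0.79,0.57]
    - [0,-0.8,0.56]
    - [0,-0.76,0.52]
    - [0,-0.76,0.52]
    - [0,-0.77,0.51]
  yaw: [-0.09,-0.09,-0.08,-0.08,-0.08]

```text
time: 10.6
position: [0.4657, 0.1975, 0.235]
tool_rot: [0.183, 1.565, -0.183]
ft_force: [-0.1, -0.7, 0.3]
grip_width: 0.159
```

>>> servo_tool:
  dp:
    - [0,-0.77,0.5]
    - [0,-0.78,0.5]
    - [0,-0.78,0.49]
    - [0,-0.79,0.48]
    - [0,-0.79,0.48]
  yaw: [-0.08,-0.08,-0.08,-0.08,-0.08]

```text
time: 11.1
position: [0.5044, 0.089, 0.235]
tool_rot: [0.15, 1.567, -0.15]
ft_force: [1.4, -0.2, -0.4]
grip_width: 0.158
```

>>> servo_tool:
  dp:
    - [0,-0.79,0.47]
    - [0,-0.8,0.46]
    - [0,-0.71,0.41]
    - [0,-0.71,0.4]
    - [0,-0.72,0.39]
  yaw: [-0.08,-0.08,-0.07,-0.08,-0.07]

```text
time: 11.6
position: [0.5406, -0.0119, 0.2348]
tool_rot: [0.119, 1.57, -0.119]
ft_force: [-0.3, -0.3, -0.8]
grip_width: 0.159
```

>>> servo_tool:
  dp:
    - [0,-0.72,0.39]
    - [0,-0.72,0.38]
    - [0,-0.73,0.38]
    - [0,-0.73,0.37]
    - [0,-0.74,0.37]
  yaw: [-0.08,-0.07,-0.08,-0.07,-0.08]

```text
time: 12.1
position: [0.575, -0.1084, 0.2347]
tool_rot: [0.088, 1.571, -0.087]
ft_force: [0.2, 0.5, -0.2]
grip_width: 0.155
```

>>> servo_tool:
  dp:
    - [0,-0.73,0.36]
    - [0.6,0,0]
    - [0.6,0,0]
    - [0.6,0,0.01]
    - [0,0,0]
  yaw: [-0.07,0,0,0,0]

```text
time: 12.6
position: [0.5803, -0.1253, 0.1876]
tool_rot: [0.082, 1.575, -0.08]
ft_force: [-0.5, -0.7, 0.2]
grip_width: 0.161
```

Run:
```python
from h import *
s=ctrl.get_state(); T=T_tool(s);print(s['time'],s['position'],s['grip_width'],np.degrees(np.arctan2(T[1,1],T[0,1])),s['ft_force'],s['joint_positions'])
im,d,Tc=grab('wrist','w5'); C=cloud('wrist',d,Tc)
Ct=(C-T[:3,3])@T[:3,:3]
m=(d>0)&(abs(Ct[...,1])<.03)&(abs(Ct[...,2])<.04)&(Ct[...,0]>.004)&(Ct[...,0]<.0095)
P=Ct[m]; print(len(P),P.min(0),P.max(0))
corners=np.array([[.5808+a*np.cos(np.radians(-5.97))-b*np.sin(np.radians(-5.97)),-.1274+a*np.sin(np.radians(-5.97))+b*np.cos(np.radians(-5.97)),.13] for a,b in [(-.017,-.006),(-.017,.006),(.017,.006),(.017,-.006)]])
print(proj('wrist',corners,Tc))
e=T[:3,:3].T@(np.array([.5818,-.1275,.1407])-T[:3,3]);print(e)
cv2.imwrite('pics/w5c.png',cv2.cvtColor(cv2.resize(im[100:300,240:400],None,fx=3.5,fy=2.8,interpolation=cv2.INTER_CUBIC),cv2.COLOR_RGB2BGR))
```

```text
12.6 [ 0.58034832 -0.12531357  0.18758728] 0.1607914651575182 84.11132668808705 [-0.533154   -0.71287677  0.20202157] [ 0.73784098  0.29306164 -0.6811153   1.61996512  0.18856554  1.30168009
  1.49423199]
806 [ 0.00405494 -0.01139217 -0.02418719] [ 0.00931834  0.01068831 -0.00712757]
[[308.76576544 193.96631466]
 [327.11010961 193.98595905]
 [326.78908084 242.22323315]
 [309.17687985 242.20477095]]
[ 0.04687494 -0.0020763   0.00193232]
```

View pics/w5c.png

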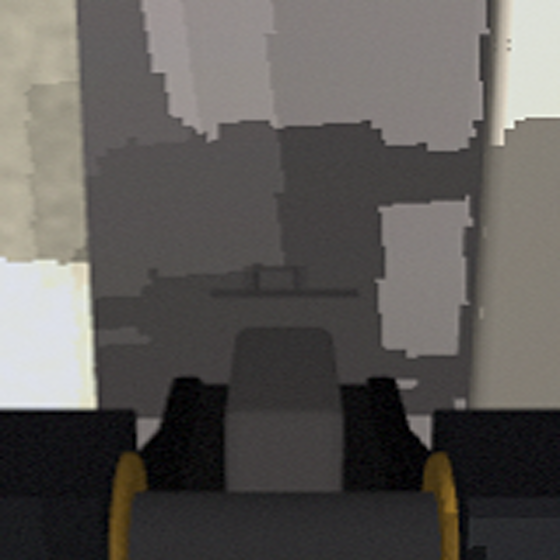

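>>> servo_tool:
  dp:
    - [0,0,0]
    - [0,0,0]
    - [0,0,0]
    - [0,0,0]
    - [0,0,0]
  yaw: [0,0,0,0,0]

```text
time: 13.15
position: [0.5827, -0.127, 0.1914]
tool_rot: [0.082, 1.569, -0.083]
ft_force: [0.3, -0.4, -0.3]
grip_width: 0.158
```

Run:
```python
from h import *
s=ctrl.get_state(); T=T_tool(s);print(s['time'],s['position'],np.degrees(np.arctan2(T[1,1],T[0,1])),s['ft_force'],T[:3,0])
e=T[:3,:3].T@(np.array([.5815,-.1272,.1407])-T[:3,3]);print(e)
```

```text
13.15 [ 0.58266897 -0.12700892  0.19137765] 83.99012598364587 [ 0.34549511 -0.44357162 -0.30644016] [ 5.38752932e-04 -3.32982572e-04 -9.99999799e-01]
[ 0.05067708 -0.0002985  -0.00117145]
```

>>> servo_tool:
  dp:
    - [0.3,0,-0.02]
    - [0.3,0,-0.01]
    - [0.3,0,0]
    - [0.2,0,0]
    - [0,0,0]
  yaw: [0,0,0,0,0]

```text
time: 13.65
position: [0.581, -0.1268, 0.1622]
tool_rot: [0.083, 1.571, -0.082]
ft_force: [-0.2, -0.8, -0.5]
grip_width: 0.158
```

>>> servo_tool:
  dp:
    - [0.2,0,0]
    - [0.2,0,0]
    - [0.1,0,0]
    - [0,0,0]
    - [0,0,0]
  yaw: [0,0,0,0,0]

```text
time: 14.15
position: [0.5818, -0.1269, 0.1511]
tool_rot: [0.082, 1.569, -0.082]
ft_force: [-0.2, -0.4, -0.1]
grip_width: 0.163
```

>>> servo_tool:
  dp:
    - [0.2,0,0]
    - [0.12,0,0]
    - [0.08,0,0]
    - [0.04,0,0]
    - [0,0,0]
  yaw: [0,0,0,0,0]

```text
time: 14.65
position: [0.5816, -0.1269, 0.1418]
tool_rot: [0.082, 1.569, -0.083]
ft_force: [-4.5, 0.4, 10.1]
grip_width: 0.156
```

>>> servo_tool:
  dp:
    - [0.04,0,0]
    - [0,0,0]
    - [0,0,0]
    - [0,0,0]
    - [0,0,0]
  yaw: [0,0,0,0,0]

```text
time: 15.15
position: [0.5816, -0.1269, 0.1418]
tool_rot: [0.081, 1.569, -0.084]
ft_force: [-7.0, 1.0, 14.5]
grip_width: 0.157
```

>>> servo_tool:
  dp:
    - [-0.04,0,0]
    - [0,0,0]
    - [0,0,0]
    - [0,0,0]
    - [0,0,0]
  yaw: [0,0,0,0,0]
  fingers: 0.5

```text
time: 15.65
position: [0.5816, -0.1268, 0.1396]
tool_rot: [0.082, 1.57, -0.082]
ft_force: [-0.7, 0.4, -0.1]
grip_width: 0.475
```

>>> servo_tool:
  dp:
    - [-0.3,0,0]
    - [-0.6,0,0]
    - [-0.9,0,0]
    - [-0.9,0,0]
    - [-0.9,0,0]
  yaw: [0,0,0,0,0]

```text
time: 16.15
position: [0.5821, -0.1267, 0.2325]
tool_rot: [0.082, 1.568, -0.082]
ft_force: [0.1, -0.6, -0.1]
grip_width: 0.501
```

>>> servo_tool:
  dp:
    - [-0.7,0,0]
    - [0,0,0]
    - [0,0,0]
    - [0,0,0]
    - [0,0,0]
  yaw: [0,0,0,0,0]

```text
time: 16.65
position: [0.5811, -0.1268, 0.2464]
tool_rot: [0.083, 1.571, -0.082]
ft_force: [-0.1, -0.1, -0.4]
grip_width: 0.503
```

Run:
```python
from h import *
s=ctrl.get_state(); T=T_tool(s);print(s['time'],s['position'],s['grip_width'],s['ft_force'])
im,d,Tc=grab('wrist','w6'); C=cloud('wrist',d,Tc); h=C[...,2]
near=(np.hypot(C[...,0]-.5808,C[...,1]+.1274)<.035)&(d>0)
for nm,a,b in [('top',.165,.185),('flange',.1325,.140)]:
    m=near&(h>a)&(h<b); P=C[m]; v,u=np.nonzero(m); print(nm,len(P),u.mean(),v.mean(),cv2.minAreaRect(P[:,:2].astype(np.float32)),np.median(P[:,2]),P.mean(0))
P=C[near&(h>.165)]; A=np.c_[P[:,:2]-P[:,:2].mean(0),np.ones(len(P))]; print('top plane slope',np.linalg.lstsq(A,P[:,2],rcond=None)[0])
im,d,Tc=grab('scene','s6')
cv2.imwrite('pics/s6c.png',cv2.cvtColor(cv2.resize(im[110:290,210:390],None,fx=3,fy=3,interpolation=cv2.INTER_CUBIC),cv2.COLOR_RGB2BGR))
```

```text
16.65 [ 0.58112575 -0.12682169  0.24641326] 0.5028446380076488 [-0.0903599  -0.11820028 -0.41501307]
top 1016 320.378937007874 208.10531496062993 ((0.580586314201355, -0.12751789391040802), (0.01438765786588192, 0.03646815940737724), 84.0316162109375) 0.17488671869402717 [ 0.57920737 -0.12709901  0.17456566]
flange 556 320.5287769784173 186.19244604316546 ((0.5810593366622925, -0.1264103204011917), (0.02375900372862816, 0.04633212834596634), 83.73938751220703) 0.13511803013616844 [ 0.57311461 -0.12637251  0.13521556]
top plane slope [-3.07089237  0.32007013  0.33061277]
```

View pics/w6.png

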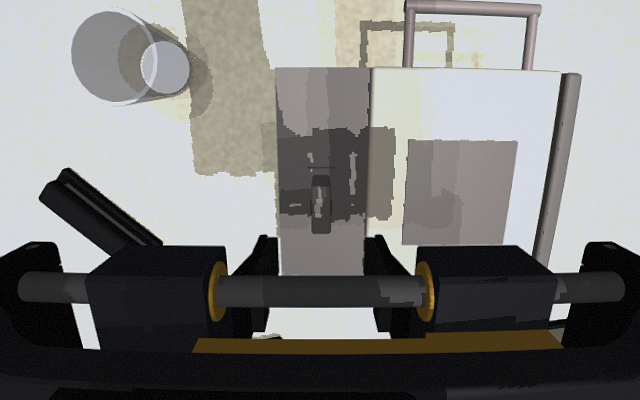

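View pics/s6c.png

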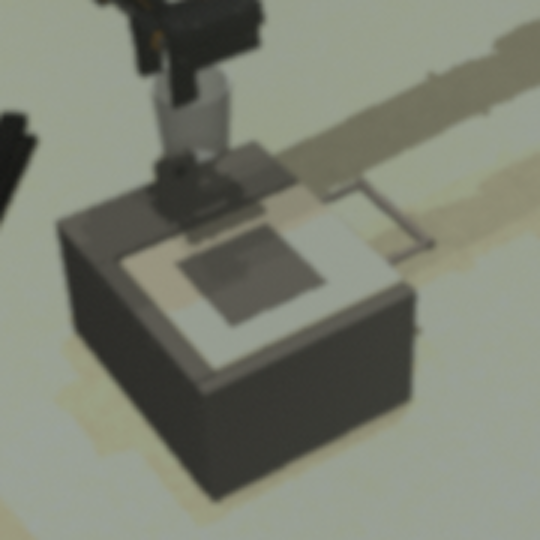

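Run:
```python
from h import *
plan([(0.4486,0.0020,0.24,-5.97),(0.4486,0.0020,0.19,-5.97)],mm=22)
```

```text
dp [[0.02, 0.27, -0.34], [0.02, 0.24, -0.37], [0.02, 0.2, -0.39], [0.02, 0.16, -0.4], [0.02, 0.13, -0.42]] yaw [0.88, 0.88, 0.88, 0.88, 0.88]
dp [[0.01, 0.09, -0.43], [0.02, 0.05, -0.43], [0.01, 0.01, -0.43], [0.02, -0.03, -0.43], [0.01, -0.07, -0.43]] yaw [0.88, 0.88, 0.88, 0.88, 0.88]
dp [[0.02, -0.11, -0.42], [0.01, -0.15, -0.41], [0.02, -0.19, -0.39], [0.01, -0.22, -0.37], [0.02, -0.25, -0.35]] yaw [0.89, 0.88, 0.89, 0.88, 0.89]
dp [[0.01, -0.29, -0.33], [0.02, -0.32, -0.3], [0.67, 0.0, -0.0], [0.66, 0.0, -0.0], [0.67, 0.01, -0.0]] yaw [0.88, 0.89, -0.0, -0.0, -0.0]
end [0.4487 0.0019 0.1899] toolx z -0.9999987772437149
```

>>> servo_tool:
  dp:
    - [0.02,0.27,-0.34]
    - [0.02,0.24,-0.37]
    - [0.02,0.2,-0.39]
    - [0.02,0.16,-0.4]
    - [0.02,0.13,-0.42]
  yaw: [0.88,0.88,0.88,0.88,0.88]
  fingers: 0.35

```text
time: 17.25
position: [0.542, -0.0885, 0.2446]
tool_rot: [0.446, 1.525, -0.446]
ft_force: [-0.5, -0.2, -0.1]
grip_width: 0.352
```

>>> servo_tool:
  dp:
    - [0.01,0.09,-0.43]
    - [0.02,0.05,-0.43]
    - [0.01,0.01,-0.43]
    - [0.02,-0.03,-0.43]
    - [0.01,-0.07,-0.43]
  yaw: [0.88,0.88,0.88,0.88,0.88]

```text
time: 17.75
position: [0.5032, -0.0506, 0.2428]
tool_rot: [0.802, 1.418, -0.803]
ft_force: [0.0, -0.5, 0.1]
grip_width: 0.351
```

>>> servo_tool:
  dp:
    - [0.02,-0.11,-0.42]
    - [0.01,-0.15,-0.41]
    - [0.02,-0.19,-0.39]
    - [0.01,-0.22,-0.37]
    - [0.02,-0.25,-0.35]
  yaw: [0.89,0.88,0.89,0.88,0.89]

```text
time: 18.25
position: [0.4643, -0.013, 0.2409]
tool_rot: [1.152, 1.245, -1.153]
ft_force: [-0.2, 0.4, -0.0]
grip_width: 0.345
```

>>> servo_tool:
  dp:
    - [0.01,-0.29,-0.33]
    - [0.02,-0.32,-0.3]
    - [0.67,0,0]
    - [0.66,0,0]
    - [0.67,0.01,0]
  yaw: [0.88,0.89,0,0,0]

```text
time: 18.75
position: [0.449, 0.0019, 0.1898]
tool_rot: [1.285, 1.158, -1.286]
ft_force: [-0.4, -0.8, -0.2]
grip_width: 0.353
```

>>> servo_tool:
  dp:
    - [0,0,0]
    - [0,0,0]
    - [0,0,0]
    - [0,0,0]
    - [0,0,0]
  yaw: [0,0,0,0,0]

```text
time: 19.25
position: [0.4496, 0.0018, 0.1911]
tool_rot: [1.286, 1.157, -1.285]
ft_force: [-0.9, -0.3, -0.4]
grip_width: 0.35
```

Run:
```python
from h import *
s=ctrl.get_state(); T=T_tool(s);print(s['time'],s['position'],s['grip_width'],np.degrees(np.arctan2(T[1,1],T[0,1])),s['ft_force'],s['joint_positions'])
im,d,Tc=grab('wrist','w7'); C=cloud('wrist',d,Tc); h=C[...,2]
m=(d>0)&(h>.115)&(h<.136)&(np.hypot(C[...,0]-.4486,C[...,1]-.002)<.045)&(C[...,0]<.47); P=C[m]; v,u=np.nonzero(m)
print(len(P), len(P) and (u.mean(),v.mean(),P.mean(0),cv2.minAreaRect(P[:,:2].astype(np.float32)),np.percentile(P[:,2],95)))
e=T[:3,:3].T@(np.array([.4486,.002,.106])-T[:3,3]);print(e)
```

```text
19.25 [0.44962837 0.0018108  0.19112124] 0.34975072695068354 -6.005044088513693 [-0.92982386 -0.28323336 -0.38903047] [ 0.68547579 -0.08212816 -0.70549745  1.94373288 -0.05558129  1.25992034
 -0.10619711]
1867 (np.float64(319.2399571505088), np.float64(211.28334226031066), array([0.44893771, 0.00360215, 0.12899241]), ((0.4503270387649536, 0.0019026845693588257), (0.08977736532688141, 0.016710028052330017), 86.87771606445312), np.float64(0.13074391375786082))
[ 8.51201395e-02 -1.12770519e-03 -9.60806694e-05]
```

View pics/w7.png

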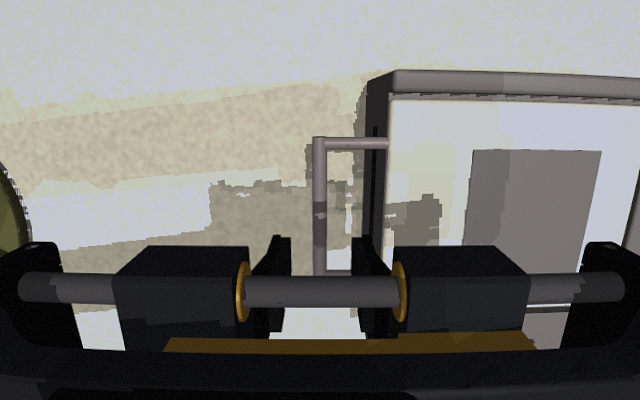

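>>> servo_tool:
  dp:
    - [0.7,0,0]
    - [0.7,0,0]
    - [0.7,0,0]
    - [0.6,0,0]
    - [0.5,0,0]
  yaw: [0,0,0,0,0]

```text
time: 19.8
position: [0.4491, 0.0017, 0.1098]
tool_rot: [1.286, 1.158, -1.286]
ft_force: [-0.6, 0.5, 0.2]
grip_width: 0.348
```

>>> servo_tool:
  dp:
    - [0.2,0,0]
    - [0,0,0]
    - [0,0,0]
    - [0,0,0]
    - [0,0,0]
  yaw: [0,0,0,0,0]

```text
time: 20.3
position: [0.4497, 0.0018, 0.1061]
tool_rot: [1.286, 1.157, -1.285]
ft_force: [-1.4, -0.1, 0.2]
grip_width: 0.35
```

>>> servo_tool:
  dp:
    - [0,0,0]
    - [0,0,0]
    - [0,0,0]
    - [0,0,0]
    - [0,0,0]
  yaw: [0,0,0,0,0]
  fingers: 0
  grip_force: 15

```text
time: 20.8
position: [0.4488, 0.0018, 0.1055]
tool_rot: [1.285, 1.159, -1.287]
ft_force: [-3.8, -0.3, 1.8]
grip_width: 0.107
```

Run:
```python
from h import *
s=ctrl.get_state(); T=T_tool(s);print(s['time'],s['position'],s['grip_width']*87,s['ft_force'])
im,d,Tc=grab('wrist','w8')
b=np.array([.4486,.0020]);ex=np.array([np.cos(np.radians(-5.97)),np.sin(np.radians(-5.97))])
# arc increments in tool frame (tool x down, y=+printer x): from 0
th=np.radians(np.arange(0,46,1.5)); 
dx=.225*(1-np.cos(th)); dz=.225*np.sin(th)
o=np.round(np.c_[-np.diff(dz),np.diff(dx)]/.025,2)
for i in range(0,30,5): print([[float(a),float(c),0] for a,c in o[i:i+5]])
print(o.sum(0)*25)
```

```text
20.8 [0.44875075 0.0018442  0.1054931 ] 9.345551895196197 [-3.78721749 -0.30739981  1.83244632]
[[-0.24, 0.0, 0], [-0.24, 0.01, 0], [-0.24, 0.02, 0], [-0.23, 0.02, 0], [-0.23, 0.03, 0]]
[[-0.23, 0.03, 0], [-0.23, 0.04, 0], [-0.23, 0.05, 0], [-0.23, 0.05, 0], [-0.23, 0.06, 0]]
[[-0.23, 0.06, 0], [-0.23, 0.07, 0], [-0.22, 0.08, 0], [-0.22, 0.08, 0], [-0.22, 0.09, 0]]
[[-0.22, 0.09, 0], [-0.21, 0.1, 0], [-0.21, 0.1, 0], [-0.21, 0.11, 0], [-0.21, 0.12, 0]]
[[-0.2, 0.12, 0], [-0.2, 0.13, 0], [-0.2, 0.13, 0], [-0.19, 0.14, 0], [-0.19, 0.14, 0]]
[[-0.19, 0.15, 0], [-0.18, 0.15, 0], [-0.18, 0.16, 0], [-0.17, 0.16, 0], [-0.17, 0.16, 0]]
[-159.5    66.25]
```

View pics/w8.png

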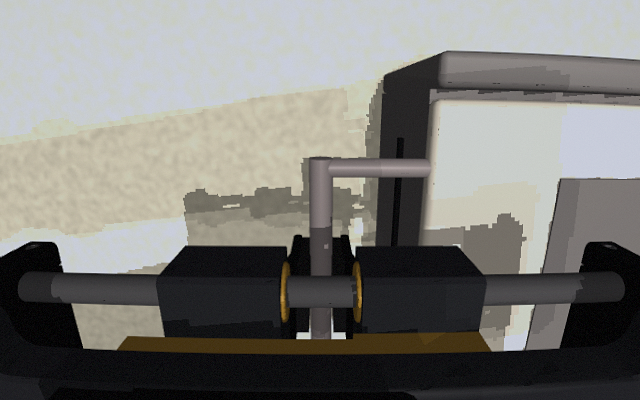

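Closing the jaws left a width of about 9–10 mm, so the bar is gripped (column 320 in the picture, between the pads). I lift along the arc and watch the force.

>>> servo_tool:
  dp:
    - [-0.24,0,0]
    - [-0.24,0.01,0]
    - [-0.24,0.02,0]
    - [-0.23,0.02,0]
    - [-0.23,0.03,0]
  yaw: [0,0,0,0,0]

```text
time: 21.35
position: [0.4507, 0.0016, 0.1353]
tool_rot: [1.285, 1.159, -1.287]
ft_force: [-2.5, -0.1, -1.1]
grip_width: 0.108
```

>>> servo_tool:
  dp:
    - [-0.23,0.03,0]
    - [-0.23,0.04,0]
    - [-0.23,0.05,0]
    - [-0.23,0.05,0]
    - [-0.23,0.06,0]
  yaw: [0,0,0,0,0]

```text
time: 21.85
position: [0.4562, 0.0011, 0.164]
tool_rot: [1.285, 1.159, -1.288]
ft_force: [-4.5, 0.4, -1.7]
grip_width: 0.104
```

>>> servo_tool:
  dp:
    - [-0.23,0.06,0]
    - [-0.23,0.07,0]
    - [-0.22,0.08,0]
    - [-0.22,0.08,0]
    - [-0.22,0.09,0]
  yaw: [0,0,0,0,0]

```text
time: 22.35
position: [0.4653, 0.0001, 0.1921]
tool_rot: [1.284, 1.16, -1.288]
ft_force: [-6.7, 1.1, 0.7]
grip_width: 0.106
```

>>> servo_tool:
  dp:
    - [-0.22,0.09,0]
    - [-0.21,0.1,0]
    - [-0.21,0.1,0]
    - [-0.21,0.11,0]
    - [-0.21,0.12,0]
  yaw: [0,0,0,0,0]

```text
time: 22.85
position: [0.4778, -0.0012, 0.2187]
tool_rot: [1.284, 1.16, -1.289]
ft_force: [-9.5, 1.1, 2.6]
grip_width: 0.11
```

>>> servo_tool:
  dp:
    - [-0.2,0.12,0]
    - [-0.2,0.13,0]
    - [-0.2,0.13,0]
    - [-0.19,0.14,0]
    - [-0.19,0.14,0]
  yaw: [0,0,0,0,0]

```text
time: 23.35
position: [0.4937, -0.0029, 0.2437]
tool_rot: [1.283, 1.161, -1.29]
ft_force: [-11.7, 0.8, 6.1]
grip_width: 0.106
```

>>> servo_tool:
  dp:
    - [-0.19,0.15,0]
    - [-0.18,0.15,0]
    - [-0.18,0.16,0]
    - [-0.17,0.16,0]
    - [-0.17,0.16,0]
  yaw: [0,0,0,0,0]

```text
time: 23.85
position: [0.5131, -0.005, 0.2669]
tool_rot: [1.283, 1.16, -1.29]
ft_force: [-13.3, 0.4, 9.5]
grip_width: 0.109
```

>>> servo_tool:
  dp:
    - [0,0,0]
    - [0,0,0]
    - [0,0,0]
    - [0,0,0]
    - [0,0,0]
  yaw: [0,0,0,0,0]

```text
time: 24.35
position: [0.5132, -0.0049, 0.267]
tool_rot: [1.283, 1.16, -1.29]
ft_force: [-14.3, -0.1, 11.2]
grip_width: 0.106
```

Run:
```python
from h import *
s=ctrl.get_state(); T=T_tool(s);print(s['time'],s['position'],s['grip_width']*87,s['ft_force'])
print('angle from TCP z', np.degrees(np.arcsin((s['position'][2]+.019-.125)/.225)))
ex=np.array([np.cos(np.radians(-5.97)),np.sin(np.radians(-5.97))]); ey=np.array([-ex[1],ex[0]]); o=np.array([.59285,-.01313])
for n in ['top','scene','wrist']:
    im,d,Tc=grab(n,n+'9'); C=cloud(n,d,Tc)
    q=C[...,:2]-o; px=q@ex; py=q@ey; pz=C[...,2]
    m=(d>0)&(abs(py)<.07)&(px>-.09)&(px<.07)&(pz>.14)&(pz<.30)
    # panel points: near the line through the hinge
    ang=np.arctan2(pz-.125,.08-px); r=np.hypot(pz-.125,.08-px); m&=(r>.05)&(r<.175)
    if m.sum()>30:
        P=np.c_[.08-px[m],pz[m]-.125]; c,_=np.polynomial.polynomial.polyfit(P[:,0],P[:,1],1,full=True); print(n,m.sum(),'median ang',np.degrees(np.median(ang[m])),'fit',np.degrees(np.arctan(c[1])))
    mk=(d>0)&(np.hypot(px,py+.115)<.03)&(pz>.165)&(pz<.185)
    if mk.sum()>10: print(n,'key',mk.sum(),px[mk].mean(),py[mk].mean(),np.median(pz[mk]))
```

```text
24.35 [ 0.51316351 -0.00493401  0.26696786] 9.186169142635878 [-14.27927544  -0.08224311  11.15715209]
angle from TCP z 45.67703426923195
top 67 median ang 47.4378235701643 fit 44.55226973931421
top key 59 -0.0005287803773248214 -0.11568652094290643 0.1746586616286836
scene 2339 median ang 47.11817285824674 fit 44.04818814252047
scene key 72 0.004834949892379402 -0.10858210597498824 0.17371602682763243
wrist 12148 median ang 47.04773308605119 fit 44.14983567883495
```

View pics/scene9.png

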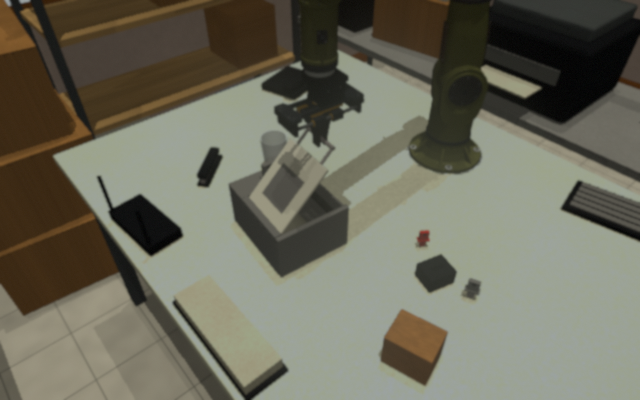

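View pics/wrist9.png

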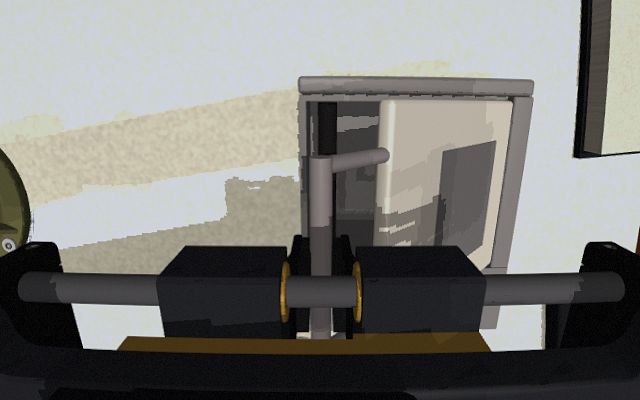

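>>> servo_tool:
  dp:
    - [-0.03,-0.03,0]
    - [-0.02,-0.02,0]
    - [0,0,0]
    - [0,0,0]
    - [0,0,0]
  yaw: [0,0,0,0,0]

```text
time: 25.0
position: [0.5136, -0.005, 0.2676]
tool_rot: [1.285, 1.158, -1.286]
ft_force: [-6.3, 0.3, 4.3]
grip_width: 0.108
```

>>> servo_tool:
  dp:
    - [0,0,0]
    - [0,0,0]
    - [0,0,0]
    - [0,0,0]
    - [0,0,0]
  yaw: [0,0,0,0,0]

```text
time: 25.5
position: [0.5136, -0.005, 0.2675]
tool_rot: [1.285, 1.158, -1.287]
ft_force: [-5.9, 0.9, 3.9]
grip_width: 0.114
```

Run:
```python
from h import *
s=ctrl.get_state(); print(s['time'],s['position'],s['grip_width']*87,s['ft_force'],abs(s['qd']).max())
ex=np.array([np.cos(np.radians(-5.97)),np.sin(np.radians(-5.97))]); ey=np.array([-ex[1],ex[0]]); o=np.array([.59285,-.01313])
for n in ['wrist','top']:
    im,d,Tc=grab(n,n+'10'); C=cloud(n,d,Tc); q=C[...,:2]-o; px=q@ex; py=q@ey; pz=C[...,2]
    r=np.hypot(pz-.125,.08-px); m=(d>0)&(abs(py)<.07)&(px>-.09)&(px<.07)&(pz>.14)&(pz<.30)&(r>.05)&(r<.175)
    P=np.c_[.08-px[m],pz[m]-.125]
    if len(P)>30: c=np.polyfit(P[:,0],P[:,1],1); print(n,np.degrees(np.arctan(c[0])))
C=cloud('top',np.load('top10.npz')['d'],np.load('top10.npz')['T']); 
q=C[...,:2]-o; px=q@ex; py=q@ey; pz=C[...,2]; mk=(np.hypot(px,py+.115)<.03)&(pz>.165)&(pz<.185); print('key',px[mk].mean(),py[mk].mean(),np.median(pz[mk]))
for nm,(u0,v0,u1,v1) in dict(cup=(395,215,423,243),carton=(167,159,211,196),stapler=(417,168,456,204)).items():
    for f in ['top0','top10']:
        z=np.load(f+'.npz'); q=cloud('top',z['d'],z['T'])[v0:v1,u0:u1].reshape(-1,3); q=q[(q[:,2]>.02)&(q[:,2]<.15)]; print(nm,f,q.mean(0))
```

```text
25.5 [ 0.51360784 -0.00501178  0.26753239] 9.928737064265906 [-5.94843917  0.9030427   3.8942057 ] 0.0014754120734285768
wrist 44.313301094777415
top 44.55507477987865
key -0.0007294433826022038 -0.11561071557354753 0.17478931498126038
cup top0 [ 0.45615759 -0.29859323  0.07631455]
cup top10 [ 0.45589846 -0.29833832  0.07626566]
carton top0 [0.62131669 0.40410526 0.08139106]
carton top10 [0.62129981 0.4042781  0.08177505]
stapler top0 [ 0.61247237 -0.39874943  0.0441429 ]
stapler top10 [ 0.61239877 -0.3986775   0.04426621]
```

The cover is steady at about 44–46°, the key is home and the bystanders have not moved, so I hand in.

```bash
python3 -c "
from bench import ctrl
print(ctrl.close_job())"
```

```text
the job is handed in; nothing more can be done
None
```

I took the larger grey key out of its stand, pushed it home in the deck slot with the cover shut, and let go of it. Then I gripped the cover by its bar, lifted it to about 45° and handed in at about 26 s, still holding it. The hand-in gave no verdict.

- **Key:** The last check put it about 1 mm from the slot centre. Its top is 175 mm above the table, so the flange is on the deck, and the fingers are well clear of it.
- **Cover:** Plane fits to the panel gave 44.3° from the wrist camera and 44.6° from the top camera. The gripper's height, read just before a last sub-millimetre adjustment, gave 45.7°. They differ by just over 1° and all lie within the 6° allowed. The arm was still, with joint speeds below 0.002 rad/s.
- **Grip:** The bar stayed between the pads at a gripper reading of about 9–10 mm. Some push along the cover towards the hinge, about 7 N, remained after I eased it from about 18 N.
- **Bystanders:** Cup, carton and stapler showed less than 1 mm of change.
- **Disagreement:** One scene-camera reading put the key about 8 mm off the slot centre. I set it aside, because that camera sees the key only from the side and the top and wrist views agreed with each other.

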